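# Tidy a mixed handful into the desk organisers

## Task

Tidy the loose things on the desk into the three bamboo organiser trays: stand the two batteries upright in the divided caddy, one in each bay, lay the pill organiser flat with its lids up in the long narrow tray, and lay the eraser and the roll of tape flat, side by side, in the wide tray. Everything must rest on the floor of its tray, in any order. Leave the mug and the camera where they are.

Things in the scene. Friction and masses are not known exactly. Their poses are not given: they have to be found in the camera images.
- cell_1: C-size battery standing upright: steel cylinder with a grey wrapper, 26 mm diameter, 50 mm tall including a brass nub (8 mm diameter, 3 mm high) on top; the body is 47 mm tall. Origin: centre of the underside; z up. Loose, about 65 g.
- cell_2: The same kind as cell_1, interchangeable with it. C-size battery standing upright: steel cylinder with a grey wrapper, 26 mm diameter, 50 mm tall including a brass nub (8 mm diameter, 3 mm high) on top; the body is 47 mm tall. Origin: centre of the underside; z up. Loose, about 65 g.
- pillbox: White closed seven-compartment pill organiser lying flat, lids up: bar 32 mm (its x) by 126 mm (its y), 26 mm tall, seams between the lids; to be gripped across its 32 mm width. Origin: centre of the underside; z up. Loose, about 60 g.
- eraser: White block eraser in a brown cardboard sleeve, lying flat: 24 mm (its x) by 56 mm (its y), 16 mm tall (the bare white end 22 mm wide). Origin: centre of the underside; z up. Loose, about 30 g.
- tape: Roll of adhesive tape lying flat: off-white ring, 50 mm outer diameter, 27 mm hole, 24 mm tall; to be gripped across its outside. Origin: on the ring's axis at the underside; z up. Loose, about 40 g.
- caddy: Battery caddy: pale bamboo open box fixed to the desk, outside 56 mm (its x) by 109 mm (its y), walls 20 mm high and 3 mm thick, floor 3 mm thick, one 3 mm dividing wall at y = 0 making two 50 by 50 mm bays side by side along its y, centred at y = +26.5 and -26.5 mm. Origin: centre of the underside; z up.
- long_tray: Pill-organiser tray: long narrow pale bamboo open tray fixed to the desk, outside 64 mm (its x) by 156 mm (its y), inside 58 by 150 mm, walls 12 mm high and 3 mm thick, floor 3 mm thick, no divider. Origin: centre of the underside; z up.
- wide_tray: Stationery tray: wide pale bamboo open tray fixed to the desk, outside 106 mm (its x) by 156 mm (its y), inside 100 by 150 mm, walls 12 mm high and 3 mm thick, floor 3 mm thick, no divider. Origin: centre of the underside; z up.
- mug: Red mug, 84 mm diameter, 95 mm tall, handle towards its +y, a black pen standing in it up to about 155 mm. A bystander, loose. Origin: centre of the underside.
- camera: Compact silver and black camera lying on its back, lens up: 64 mm (its x) by 112 mm (its y), 60 mm tall at the lens. A bystander, loose. Origin: centre of the underside.
Things that resemble listed ones, but are neither listed nor needed, are in the scene too. There is more than one size of the tape; the job needs the larger. What is shaped like the cell_2 but red is not meant.

How it is judged:
At the end, for the whole second after the job is handed in: The batteries stand upright (within 0.12 rad), one in each caddy bay; the pill organiser, lids up, lies flat in the long tray; eraser and tape lie flat (within 0.1 rad, the way up they started) in the wide tray; each underside within 5 mm of its tray floor; all at rest (x of cell_1 in the frame of caddy between -0.02 and 0.02 m and z of cell_1 in the frame of caddy between -0.002 and 0.009 m and angle between each of cell_1, cell_2's own z axis and vertical below 0.12 rad and linear speed of each of cell_1, cell_2, pillbox, eraser, tape below 0.02 m/s and angular speed of each of cell_1, cell_2, pillbox, eraser, tape below 0.3 rad/s and x of cell_2 in the frame of caddy between -0.02 and 0.02 m and z of cell_2 in the frame of caddy between -0.002 and 0.009 m and ((y of cell_1 in the frame of caddy between 0.008 and 0.05 m and y of cell_2 in the frame of caddy between -0.05 and -0.008 m) or (y of cell_2 in the frame of caddy between 0.008 and 0.05 m and y of cell_1 in the frame of caddy between -0.05 and -0.008 m)) and x of pillbox in the frame of long_tray between -0.018 and 0.018 m and y of pillbox in the frame of long_tray between -0.018 and 0.018 m and z of pillbox in the frame of long_tray between -0.002 and 0.008 m and angle between each of pillbox, eraser, tape's own z axis and vertical below 0.1 rad and x of eraser in the frame of wide_tray between -0.043 and 0.043 m and y of eraser in the frame of wide_tray between -0.068 and 0.068 m and z of eraser in the frame of wide_tray between -0.002 and 0.008 m and x of tape in the frame of wide_tray between -0.03 and 0.03 m and y of tape in the frame of wide_tray between -0.055 and 0.055 m and z of tape in the frame of wide_tray between -0.002 and 0.008 m); the robot touches nothing.
It fails at once if the mug was shifted by more than 25 mm (distance of mug from where it was at the start of the episode above 0.025 m).
It fails at once if the camera was shifted by more than 25 mm (distance of camera from where it was at the start of the episode above 0.025 m).
It also fails if it takes over 128 s, if anything falls off the work surface, if the arm or the gripper's body presses on something with over 40 N, if the wrist force passes 120 N, or if a joint passes its speed limit or range.

## Robot

A 6-joint arm with a two-finger parallel gripper is mounted at the origin on the work surface. World frame = base frame: x ahead of the robot, y to its left, z up, the work surface at z = 0. Lengths are in m, angles in rad, forces in N, time in s.
With the tool pointing down it reaches from about 0.25 to 0.775 m from the base axis. Payload 4 kg.
Tool frame: the origin (TCP) lies midway between the tips of the shut fingers; the grasp point (between the pads) lies 19 mm behind it; z points along the fingers, y is the line along which they close (so a half turn about z gives the same grasp; the last joint's range is limited). The gripper opens to 94 mm and grips with 3 to 60 N. Pads are 16 mm wide; open, the fingers measure 119 mm over their backs; the gripper's body (75 mm by 177 mm) begins 78 mm behind the grasp point.
Start: joints at [-1.261, 0.087, 1.371, -0, 1.684, -0.103], TCP at [0.221, -0.504, 0.206] pointing down, gripper open.
Joint ranges: [-3.1, 3.1], [-0.76, 2.03], [0.27, 2.55], [-1.08, 4.22], [0.17, 2.65], [-2.57, 2.57]. Speed limits (rad/s): [2.79, 2.79, 3.14, 3.14, 3.14, 3.14].

## Interface

Orientations are given as [roll, pitch, yaw] about the fixed x, y, z axes, in that order (R = Rz(yaw) Ry(pitch) Rx(roll)).
In Python, from bench import robot gives the robot as it stands.
- The arm moves only by the tool servo_tool, never from a script. Its argument "moves" is a list of rows, each a list of 5 numbers: the shift along the tool's x, y, z in units of 25 mm (1.0 is 25 mm), then the turn about the tool's z in units of 6 degrees (1.0 is 6 degrees), then the closure, from 0 (fully open) to 1 (shut). In form: [[dx, dy, dz, yaw, gripper], ...]. A call has 1 to 10 rows; each row is the pose to reach, as a shift and turn from the pose commanded when the call began, along the tool's axes at that moment; what a row does not reach only later rows make up. A row lasts 1/12 s, in which the tool goes at most 41.7 mm and 7.16 degrees, less where a joint would pass 70% of its speed; a pose out of reach is approached as far as the arm can. A call with a gripper value outside its range is refused whole. The fingers move at their own pace and stop on an object; the grip force is fixed at half the most. Time passes only in rows, so rows that repeat a pose let the fingers close. It gives the time, the measured TCP pose, the force, the opening and the grip force at its end, in the units of the state.
- robot.get_obs(): the state, without advancing time (a new reading comes with each control period).
- robot.snapshot(name): name is "side" or "top" or "wrist"; returns a dict with "image" (384x512x3 uint8, blue, green, red), "fx", "fy", "cx", "cy" (pixels), "k1" (the pictures are not rectified: a ray, as slopes to the right and down, at radius r is drawn at 1 + k1 r^2 times it, then the intrinsics apply), "eye" and "orientation" of the camera in the world; the wrist camera has in their place "T_tool_cam" (4x4, takes a point from camera to tool coordinates, whose origin is the TCP and whose axes are the flange's). Camera axes: x right, y down, z forward; pixel columns grow to the right and rows downward; lengths in m; the calibration is good to about 2 mm. A picture is of the moment at which its call begins: read the wrist's pose just before it. There is no depth.
- robot.close_job(): hands the job in; it is judged then, once.
The state is a dict: "time": time; "joint_positions": joint angles; "qvel": joint speeds; "joint_torque": joint torques, N m; "tool_pos": TCP position; "ee_rot": TCP orientation; "wrist_force": force on the tool from outside, world axes, zero at the start; "wrist_torque": the same for the moment, N m; "width": finger opening in m; "finger_force": force on a finger pad.
Only numpy, scipy, OpenCV 4.12 (cv2) and the standard library are available. Lean on these libraries where they do the work, as an engineer would, in place of code of your own. Each camera call takes 0.05 s, during which the arm holds its last target. There are 200 camera calls.

## Working session

There is one attempt and no reset: what is moved stays moved. The work goes in short steps, Python scripts to look and compute and a tool call to move; the robot and the scene stay as the last step left them, time stands still between calls to the robot, and variables do not carry over. Pictures are saved under pics/ and viewed, at most 14 in all, crops included, and the job is handed in when it is done.

Besides the shell and the picture viewer there is one more tool, called after "Request:" by a JSON object that holds its "api" and its "payload", one argument or row to a line. servo_tool: Moves the arm, as the interface text tells. Its arguments: {"type":"object","properties":{"moves":{"type":"array"}},"required":["moves"]}

```bash
mkdir -p pics; cat > h.py <<'E'
import numpy as np, cv2
from scipy.spatial.transform import Rotation as R
from bench import robot
def cam(n):
    o=robot.get_obs(); s=robot.snapshot(n)
    if n=="wrist":
        T=np.eye(4);T[:3,:3]=R.from_euler('xyz',o['ee_rot']).as_matrix();T[:3,3]=o['tool_pos']
        T=T@np.array(s['T_tool_cam'])
        s['E'],s['M']=T[:3,3],T[:3,:3]
    else:
        s['E']=np.array(s['eye']);q=np.array(s['orientation'])
        s['M']=q if q.shape==(3,3) else (R.from_euler('xyz',q).as_matrix() if q.size==3 else None)
    return s
def ray(s,px):
    px=np.atleast_2d(px).astype(float)
    d=(px-[s['cx'],s['cy']])/[s['fx'],s['fy']]
    u=d.copy()
    for _ in range(20): u=d/(1+s['k1']*(u**2).sum(1,keepdims=True))
    return np.c_[u,np.ones(len(u))]@s['M'].T
def onz(s,px,z):
    r=ray(s,px); return (s['E']+r*((z-s['E'][2])/r[:,2:]))[:,:2]
def proj(s,P):
    c=(np.atleast_2d(P)-s['E'])@s['M']; u=c[:,:2]/c[:,2:]
    return u*(1+s['k1']*(u**2).sum(1,keepdims=True))*[s['fx'],s['fy']]+[s['cx'],s['cy']]
E
python3 - <<'E'
from h import *
import pickle
for n in("top","side","wrist"):
    s=cam(n); cv2.imwrite(f"pics/{n}0.png",s['image']); pickle.dump(s,open(n+"0.pkl","wb"))
    print(n,s['E'],s['M'],s['fx'],s['k1'],s.get('orientation'))
print(robot.get_obs())
i=pickle.load(open("top0.pkl","rb"))['image'];cv2.imwrite("pics/top0b.png",cv2.resize(i,(800,600),interpolation=cv2.INTER_CUBIC))
E
```

```text
top [ 0.33380261 -0.01216228  1.30054722] [[-0.0021111  -0.99503082  0.09954501]
 [-0.99999031  0.00248518  0.00363405]
 [-0.00386338 -0.09953637 -0.99502642]] 494.30302775862117 -0.17218387552154293 [-3.04189044  0.00386339 -1.57290744]
side [0.38248421 0.9037629  0.85547965] [[-0.9966101  -0.05668519  0.05962457]
 [-0.08223807  0.66632944 -0.74110861]
 [ 0.00228028 -0.74349974 -0.66873233]] 446.93756138091305 -0.05685812654005537 [-2.30330115e+00 -2.28027919e-03 -3.05926139e+00]
wrist [ 0.29309023 -0.47209769  0.38318639] [[ 0.40112404 -0.88075573 -0.25173168]
 [-0.91602108 -0.38634248 -0.1079114 ]
 [-0.00221106  0.27387738 -0.96176208]] 336.38300707264074 -0.08854209128686794 None
{'time': 0.15, 'joint_positions': array([-1.26111052e+00,  8.78176645e-02,  1.37185414e+00, -4.27779228e-05,
        1.68359066e+00, -1.03129488e-01]), 'qvel': array([-0.00038228, -0.00087808, -0.00145334, -0.00056351, -0.00024898,
       -0.00090687]), 'joint_torque': array([ 1.57131599e-03, -3.40645087e+01, -3.02792501e+01,  7.17263692e-02,
        3.04722483e-02, -1.00920120e-04]), 'tool_pos': array([ 0.22049871, -0.50342777,  0.20458219]), 'ee_rot': array([-3.13992734e+00, -1.29613149e-04,  4.12810409e-01]), 'wrist_force': array([ 0.2661692 , -0.15374334,  0.53462049]), 'wrist_torque': array([ 0.00918153, -0.02207711, -0.06346165]), 'finger_force': 0.0, 'width': 0.09406189634794349}
```

View pics/top0b.png

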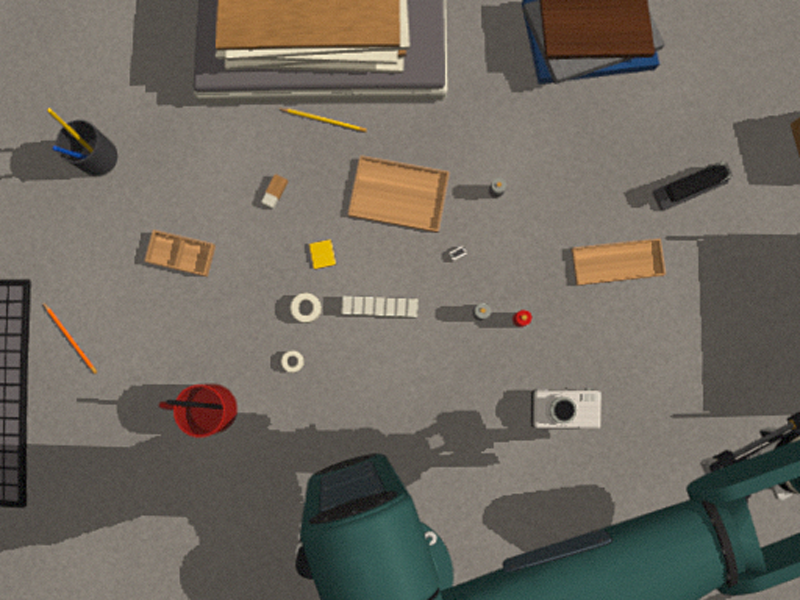

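View pics/side0.png

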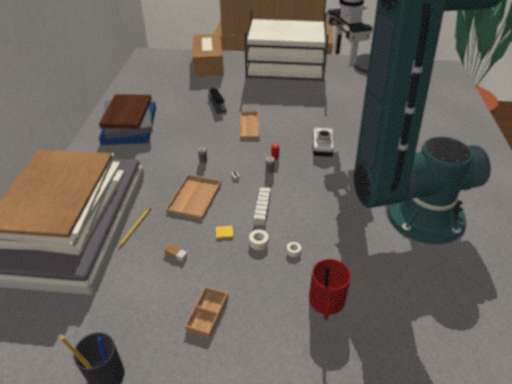

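The top view (800x600) shows caddy (180,254), eraser (274,192), wide tray (397,194), grey cells (498,187) and (482,311) with the red decoy at (523,318), pillbox (380,306), large tape (306,307), long tray (618,262), mug (205,410) and camera (566,409). The side view agrees with this layout.

```bash
cat >> h.py <<'E'
def rect(s,m,z,near=None,ch=None):
    """min-area rect of the mask's contour in the world at height z"""
    c=max(cv2.findContours(m.astype(np.uint8),0,cv2.CHAIN_APPROX_NONE)[0],key=cv2.contourArea)[:,0]
    w=onz(s,c,z); (x,y),(a,b),t=cv2.minAreaRect((w*1000).astype(np.float32))
    if a>b: a,b,t=b,a,t-90     # t: direction of the short side
    return np.round([x,y,a,b,(t+90)%180-90],1),len(c)
E
python3 - <<'E'
from h import *
import pickle
s=pickle.load(open("top0.pkl","rb")); im=s['image']
hsv=cv2.cvtColor(im,cv2.COLOR_BGR2HSV); H,S,V=[hsv[...,k].astype(int) for k in range(3)]
bam=(H>5)&(H<25)&(S>75)&(V>80)
wht=(S<45)&(V>165)
def go(n,m,c,r,z):
    q=np.zeros(im.shape[:2],bool); x,y=[int(v/1.5625) for v in c]; r=int(r/1.5625)
    q[y-r:y+r,x-r:x+r]=m[y-r:y+r,x-r:x+r]; print(n,*rect(s,q,z))
go('caddy',bam,(180,254),50,.015);go('wide',bam,(397,194),70,.008);go('long',bam,(618,262),58,.008)
go('eraser',bam|wht,(274,192),28,.014);go('pill',wht,(380,306),52,.024);go('tape',(S<80)&(V>150),(306,307),22,.022)
print('cellA',onz(s,[[498/1.5625,187/1.5625]],.048)); print('cellB',onz(s,[[482/1.5625,311/1.5625]],.048),'red',onz(s,[[523/1.5625,318/1.5625]],.048))
print('cam',onz(s,[[566/1.5625,409/1.5625]],.04),'mug',onz(s,[[205/1.5625,410/1.5625]],.095),'nubbin',onz(s,[[457/1.5625,253/1.5625]],.01),'yellow',onz(s,[[322/1.5625,254/1.5625]],.01))
w=pickle.load(open("wrist0.pkl","rb"));print(np.array(w['T_tool_cam']).round(3))
E
```

```text
caddy [541.4 359.4  58.9 116.7 -13.2] 118
wide [643.2 -15.  109.9 159.  -10.9] 189
long [ 525.5 -392.4   66.3  160.7    6.5] 157
eraser [648.3 197.   28.3  54.2  64.7] 51
pill [449.9  61.8  29.   31.9  -5.4] 64
tape [4.476e+02 1.398e+02 4.720e+01 4.970e+01 4.000e-01] 53
cellA [[ 0.64361013 -0.18133382]]
cellB [[ 0.43677165 -0.15127462]] red [[ 0.42508414 -0.21841312]]
cam [[ 0.2760648 -0.2887849]] mug [[0.27779092 0.28903925]] nubbin [[ 0.53843094 -0.11446992]] yellow [[0.53736608 0.11398599]]
[[-0.    -0.962 -0.274  0.079]
 [ 1.     0.    -0.     0.   ]
 [ 0.    -0.274  0.962 -0.179]
 [ 0.     0.     0.     1.   ]]
```

View pics/wrist0.png

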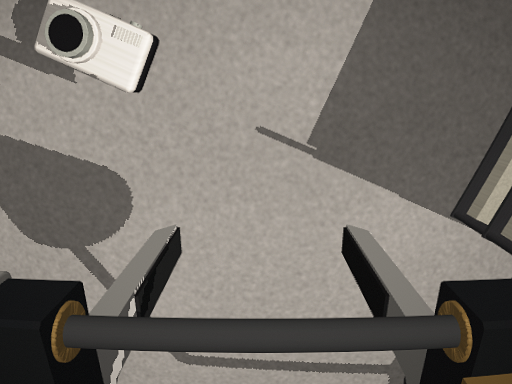

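The wrist picture shows the camera bystander at (95,45) and the fingers, with nothing under the gripper. Next I add a move planner and go to the cells.

```bash
cat >> h.py <<'E'
def plan(x,y,z,yawdeg):
    o=robot.get_obs(); Rt=R.from_euler('xyz',o['ee_rot']).as_matrix(); p=np.array(o['tool_pos'])
    d=Rt.T@(np.array([x,y,z])-p)/.025
    cur=np.degrees(np.arctan2(Rt[1,0],Rt[0,0])); t=-((yawdeg-cur+180)%360-180)/6
    print('go',(x,y,z,yawdeg),'->',d.round(2),round(t,2))
E
python3 -c "
from h import *
plan(.5,-.17,.2,90)"
```

```text
go (0.5, -0.17, 0.2, 90) -> [15.59 -7.73  0.2 ] -11.06
```

Request:
{"api": "servo_tool", "payload": {
  "moves": [
    [15.59, -7.73, 0.2, -11.06, 0],
    [15.59, -7.73, 0.2, -11.06, 0],
    [15.59, -7.73, 0.2, -11.06, 0],
    [15.59, -7.73, 0.2, -11.06, 0],
    [15.59, -7.73, 0.2, -11.06, 0],
    [15.59, -7.73, 0.2, -11.06, 0],
    [15.59, -7.73, 0.2, -11.06, 0],
    [15.59, -7.73, 0.2, -11.06, 0],
    [15.59, -7.73, 0.2, -11.06, 0],
    [15.59, -7.73, 0.2, -11.06, 0]
  ]
}}

```text
time: 0.98
tool_pos: [0.4891, -0.1826, 0.2005]
ee_rot: [-3.141, 0.0, 1.576]
wrist_force: [0.3, -0.7, -0.3]
width: 0.0941
finger_force: 0.0
```

Request:
{"api": "servo_tool", "payload": {
  "moves": [
    [0, 0, 0, 0, 0],
    [0, 0, 0, 0, 0]
  ]
}}

```text
time: 1.15
tool_pos: [0.489, -0.1826, 0.2]
ee_rot: [-3.14, -0.0, 1.575]
wrist_force: [-1.1, -0.3, -0.6]
width: 0.0936
finger_force: 0.0
```

```bash
python3 - <<'E'
from h import *
import pickle
s=cam('wrist');cv2.imwrite("pics/w1.png",s['image']);pickle.dump(s,open("w1.pkl","wb"))
print(proj(s,[[.644,-.181,.05],[.437,-.151,.05],[.425,-.218,.05]]).round(0)); plan(.437,-.151,.2,90)
E
```

```text
[[414. 178.]
 [209. 147.]
 [200. 211.]]
go (0.437, -0.151, 0.2, 90) -> [ 1.32 -2.05  0.01] 0.02
```

View pics/w1.png

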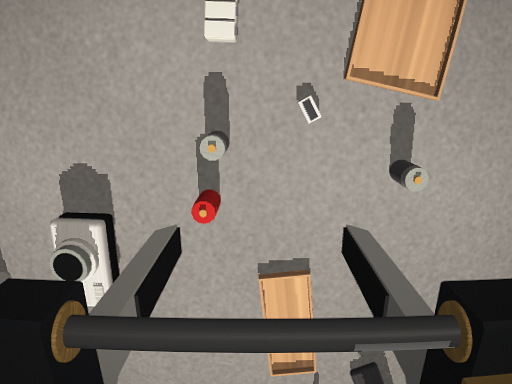

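The wrist view shows the nub of cell B at (211,148), cell A's at (417,179) and the red decoy's at (203,212). Both cells lie within about 3 px of the prediction, so I go for cell B.

```bash
python3 - <<'E'
from h import *
import pickle
s=pickle.load(open("w1.pkl","rb"))
hsv=cv2.cvtColor(s['image'],cv2.COLOR_BGR2HSV)
m=cv2.inRange(hsv,(8,100,120),(28,255,255))
for n,(x,y) in dict(B=(211,148),A=(417,179)).items():
    q=m[y-8:y+9,x-8:x+9]; v,u=np.nonzero(q); c=[u.mean()+x-8,v.mean()+y-8]; w=onz(s,[c],.049)[0]; print(n,len(u),np.round(c,1),w.round(4))
    plan(*w,.1,90); plan(*w,.024,90)
E
```

```text
B 56 [211.4 147.8] [ 0.4388 -0.152 ]
go (np.float64(0.43884976846310825), np.float64(-0.1519605079727865), 0.1, 90) -> [ 1.28 -1.97  4.01] 0.02
go (np.float64(0.43884976846310825), np.float64(-0.1519605079727865), 0.024, 90) -> [ 1.28 -1.97  7.05] 0.02
A 48 [417.7 179.7] [ 0.6491 -0.1831]
go (np.float64(0.6490878441104031), np.float64(-0.1831181993302503), 0.1, 90) -> [0.02 6.44 4.  ] 0.02
go (np.float64(0.6490878441104031), np.float64(-0.1831181993302503), 0.024, 90) -> [0.02 6.44 7.04] 0.02
```

Request:
{"api": "servo_tool", "payload": {
  "moves": [
    [1.28, -1.97, 2, 0, 0],
    [1.28, -1.97, 3.5, 0, 0],
    [1.28, -1.97, 5, 0, 0],
    [1.28, -1.97, 6, 0, 0],
    [1.28, -1.97, 7.05, 0, 0],
    [1.28, -1.97, 7.05, 0, 0],
    [1.28, -1.97, 7.05, 0, 0]
  ]
}}

```text
time: 1.78
tool_pos: [0.4372, -0.1533, 0.0235]
ee_rot: [-3.138, -0.001, 1.568]
wrist_force: [0.1, 0.1, 0.4]
width: 0.0941
finger_force: 0.0
```

Request:
{"api": "servo_tool", "payload": {
  "moves": [
    [0, 0, 0, 0, 1],
    [0, 0, 0, 0, 1],
    [0, 0, 0, 0, 1],
    [0, 0, 0, 0, 1],
    [0, 0, 0, 0, 1],
    [0, 0, 0, 0, 1],
    [0, 0, 0, 0, 1],
    [0, 0, 0, 0, 1],
    [0, 0, 0, 0, 1],
    [0, 0, 0, 0, 1]
  ]
}}

```text
time: 2.62
tool_pos: [0.439, -0.1525, 0.0243]
ee_rot: [-3.141, -0.0, 1.571]
wrist_force: [-0.8, 0.5, 0.4]
width: 0.0308
finger_force: 0.0
```

Request:
{"api": "servo_tool", "payload": {
  "moves": [
    [0, 0, 0, 0, 1],
    [0, 0, 0, 0, 1],
    [0, 0, 0, 0, 1],
    [0, 0, -1, 0, 1],
    [0, 0, -2.5, 0, 1],
    [0, 0, -4, 0, 1],
    [0, 0, -5.5, 0, 1],
    [0, 0, -6.5, 0, 1],
    [0, 0, -6.5, 0, 1]
  ]
}}

```text
time: 3.37
tool_pos: [0.4421, -0.154, 0.194]
ee_rot: [3.13, 0.006, 1.571]
wrist_force: [-0.2, -0.3, 0.1]
width: 0.0254
finger_force: 30.0
```

```bash
python3 -c "
from h import *
plan(.541,.31,.19,77)"
```

```text
go (0.541, 0.31, 0.19, 77) -> [18.56  3.96  0.1 ] 2.17
```

Request:
{"api": "servo_tool", "payload": {
  "moves": [
    [9.3, 2, 0, 1, 1],
    [9.3, 2, 0, 1, 1],
    [9.3, 2, 0, 1, 1],
    [9.3, 2, 0, 1, 1],
    [9.3, 2, 0, 1, 1],
    [9.3, 2, 0, 1, 1],
    [16.5, 3.6, 0, 2.17, 1],
    [16.5, 3.6, 0, 2.17, 1],
    [16.5, 3.6, 0, 2.17, 1],
    [16.5, 3.6, 0, 2.17, 1]
  ]
}}

```text
time: 4.2
tool_pos: [0.5237, 0.2406, 0.1851]
ee_rot: [-3.14, 0.002, 1.344]
wrist_force: [0.6, -1.1, -0.3]
width: 0.0258
finger_force: 30.0
```

Request:
{"api": "servo_tool", "payload": {
  "moves": [
    [1, 0, 0, 0, 1],
    [2, 0, 0, 0, 1],
    [2, 0, 0, 0, 1],
    [2, 0, 0, 0, 1],
    [2, 0, 0, 0, 1]
  ]
}}

```text
time: 4.62
tool_pos: [0.535, 0.2868, 0.1855]
ee_rot: [-3.14, 0.002, 1.344]
wrist_force: [-0.4, -1.4, -0.5]
width: 0.0254
finger_force: 30.0
```

```bash
python3 - <<'E'
from h import *
import pickle
s=cam('wrist');cv2.imwrite("pics/w2.png",s['image']);pickle.dump(s,open("w2.pkl","wb"))
print(robot.get_obs()['tool_pos'])
hsv=cv2.cvtColor(s['image'],cv2.COLOR_BGR2HSV)
m=cv2.inRange(hsv,(5,75,60),(25,255,255)); m[260:]=0
print(rect(s,m,.02),rect(s,m,.0))
E
```

```text
[0.53521195 0.28639525 0.18606063]
(array([542.2, 359.6,  56.4, 108.6, -13.5]), 331) (array([541.5, 359.3,  59.7, 114.9, -13.5]), 331)
```

View pics/w2.png

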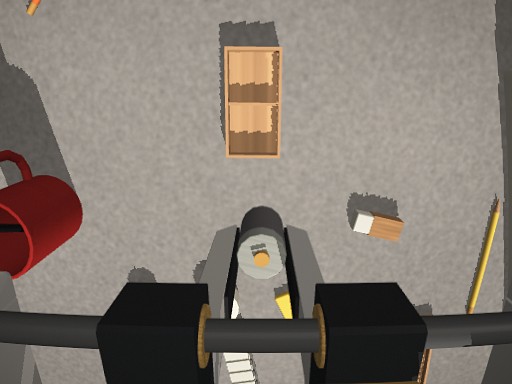

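Caddy rim measures 56.4x108.6 mm (true 56x109), so I trust it; it spans (226,47)-(281,157), and the held cell's nub is at (261,258).

```bash
python3 - <<'E'
from h import *
import pickle
s=pickle.load(open("w2.pkl","rb")); p=robot.get_obs()['tool_pos']
off=onz(s,[[261.5,259]],p[2]+.0257)[0]-p[:2]; print(off)
for z in(.06,.0275): plan(.5484-off[0],.3854-off[1],z,76.5)
E
```

```text
[-0.0003717   0.00135697]
go (np.float64(0.5487717031566975), np.float64(0.3840430304587914), 0.06, 76.5) -> [ 3.94 -0.35  5.04] 0.07
go (np.float64(0.5487717031566975), np.float64(0.3840430304587914), 0.0275, 76.5) -> [ 3.94 -0.35  6.34] 0.07
```

Request:
{"api": "servo_tool", "payload": {
  "moves": [
    [1.6, 0, 0, 0, 1],
    [3, -0.35, 0.5, 0, 1],
    [3.94, -0.35, 2, 0, 1],
    [3.94, -0.35, 3.5, 0, 1],
    [3.94, -0.35, 4.8, 0, 1],
    [3.94, -0.35, 5.5, 0, 1],
    [3.94, -0.35, 5.9, 0, 1],
    [3.94, -0.35, 6.2, 0, 1],
    [3.94, -0.35, 6.34, 0, 1],
    [3.94, -0.35, 6.34, 0, 1]
  ]
}}

```text
time: 5.5
tool_pos: [0.5499, 0.3851, 0.0293]
ee_rot: [3.14, -0.001, 1.343]
wrist_force: [0.8, 0.1, -0.3]
width: 0.0254
finger_force: 30.0
```

Request:
{"api": "servo_tool", "payload": {
  "moves": [
    [0, 0, 0, 0, 1],
    [0, 0, 0, 0, 1],
    [0, 0, 0, 0, 0.5],
    [0, 0, 0, 0, 0.3],
    [0, 0, 0, 0, 0.3],
    [0, 0, 0, 0, 0.3],
    [0, 0, 0, 0, 0.3]
  ]
}}

```text
time: 6.08
tool_pos: [0.5493, 0.3856, 0.0286]
ee_rot: [3.141, -0.0, 1.344]
wrist_force: [0.8, -0.0, -0.4]
width: 0.0556
finger_force: 0.0
```

Lift, then head for cell A at (0.649,-0.183).

Request:
{"api": "servo_tool", "payload": {
  "moves": [
    [0, 0, -1, 0, 0.2],
    [0, 0, -2, 0, 0],
    [0, 0, -3.5, 0, 0],
    [0, 0, -5, 0, 0],
    [0, 0, -6, 0, 0],
    [0, 0, -6, 0, 0],
    [0, 0, -6, 0, 0]
  ]
}}

```text
time: 6.67
tool_pos: [0.5502, 0.3861, 0.1811]
ee_rot: [3.138, -0.003, 1.344]
wrist_force: [-0.3, 0.3, -0.2]
width: 0.094
finger_force: 0.0
```

```bash
python3 - <<'E'
from h import *
import pickle
s=cam('wrist');pickle.dump(s,open("w3.pkl","wb"))
c=s['image'][190:384,130:390];cv2.imwrite("pics/w3c.png",cv2.resize(c,None,fx=2,fy=2))
plan(.649,-.183,.18,90)
E
```

```text
go (0.649, -0.183, 0.18, 90) -> [-21.26   9.01  -0.07] -2.17
```

View pics/w3c.png

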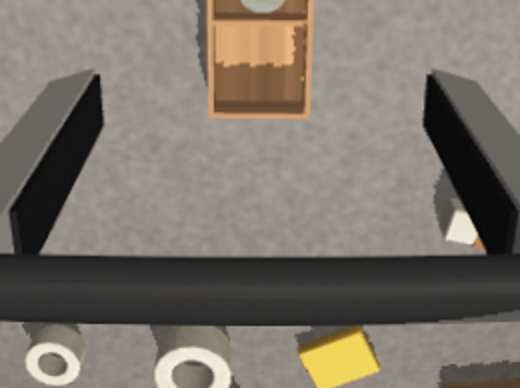

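The cell sits upright in the far bay (top edge of the crop, at (262,0)), and the near bay is empty. On to cell A.

Request:
{"api": "servo_tool", "payload": {
  "moves": [
    [-21.26, 9.01, 0, -2.17, 0],
    [-21.26, 9.01, 0, -2.17, 0],
    [-21.26, 9.01, 0, -2.17, 0],
    [-21.26, 9.01, 0, -2.17, 0],
    [-21.26, 9.01, 0, -2.17, 0],
    [-21.26, 9.01, 0, -2.17, 0],
    [-21.26, 9.01, 0, -2.17, 0],
    [-21.26, 9.01, 0, -2.17, 0],
    [-21.26, 9.01, 0, -2.17, 0],
    [-21.26, 9.01, 0, -2.17, 0]
  ]
}}

```text
time: 7.55
tool_pos: [0.6197, -0.0263, 0.1748]
ee_rot: [-3.136, -0.001, 1.571]
wrist_force: [0.2, 1.3, -0.4]
width: 0.0939
finger_force: 0.0
```

```bash
python3 - <<'E'
from h import *
plan(.649,-.183,.18,90)
E
```

```text
go (0.649, -0.183, 0.18, 90) -> [-6.27  1.17 -0.22] 0.0
```

Request:
{"api": "servo_tool", "payload": {
  "moves": [
    [-7.3, 1.17, 0, 0, 0],
    [-7.3, 1.17, 0, 0, 0],
    [-7.3, 1.17, 0, 0, 0],
    [-7.3, 1.17, 0, 0, 0],
    [-7.3, 1.17, 0, 0, 0],
    [-7.3, 1.17, 0, 0, 0],
    [-7.3, 1.17, 0, 0, 0],
    [-7.3, 1.17, 0, 0, 0]
  ]
}}

```text
time: 8.22
tool_pos: [0.65, -0.2053, 0.1767]
ee_rot: [-3.139, -0.002, 1.572]
wrist_force: [2.2, 0.2, 0.2]
width: 0.0939
finger_force: 0.0
```

```bash
python3 - <<'E'
from h import *
s=cam('wrist'); im=s['image']; print(robot.get_obs()['tool_pos'],proj(s,[[.649,-.183,.05]]))
x,y=proj(s,[[.649,-.183,.05]])[0].astype(int)
m=cv2.inRange(cv2.cvtColor(im,cv2.COLOR_BGR2HSV),(8,100,120),(28,255,255))[y-12:y+13,x-12:x+13]
v,u=np.nonzero(m);c=[u.mean()+x-12,v.mean()+y-12];w=onz(s,[c],.049)[0];print(len(u),c,w)
plan(*w,.024,90)
E
```

```text
[ 0.65022851 -0.20488602  0.17746691] [[261.4072252 160.9846054]]
59 [np.float64(261.47457627118644), np.float64(160.9322033898305)] [ 0.64905999 -0.18313638]
go (np.float64(0.6490599940100892), np.float64(-0.18313637712381087), 0.024, 90) -> [ 0.86 -0.03  6.14] 0.02
```

Request:
{"api": "servo_tool", "payload": {
  "moves": [
    [0.86, -0.03, 1.5, 0, 0],
    [0.86, -0.03, 3, 0, 0],
    [0.86, -0.03, 4.5, 0, 0],
    [0.86, -0.03, 5.5, 0, 0],
    [0.86, -0.03, 6.14, 0, 0],
    [0.86, -0.03, 6.14, 0, 0],
    [0.86, -0.03, 6.14, 0, 0.3],
    [0.86, -0.03, 6.14, 0, 0.6],
    [0.86, -0.03, 6.14, 0, 1],
    [0.86, -0.03, 6.14, 0, 1]
  ]
}}

```text
time: 9.1
tool_pos: [0.6512, -0.1858, 0.0276]
ee_rot: [3.137, 0.002, 1.571]
wrist_force: [0.0, 0.4, 0.1]
width: 0.071
finger_force: 0.0
```

Request:
{"api": "servo_tool", "payload": {
  "moves": [
    [0, 0, 0, 0, 1],
    [0, 0, 0, 0, 1],
    [0, 0, 0, 0, 1],
    [0, 0, 0, 0, 1],
    [0, 0, 0, 0, 1],
    [0, 0, 0, 0, 1],
    [0, 0, 0, 0, 1],
    [0, 0, 0, 0, 1],
    [0, 0, 0, 0, 1]
  ]
}}

```text
time: 9.85
tool_pos: [0.6497, -0.1856, 0.0248]
ee_rot: [-3.141, 0.0, 1.571]
wrist_force: [0.2, -0.0, 0.4]
width: 0.0255
finger_force: 30.0
```

Request:
{"api": "servo_tool", "payload": {
  "moves": [
    [0, 0, -1, 0, 1],
    [0, 0, -2.5, 0, 1],
    [0, 0, -4, 0, 1],
    [0, 0, -5.5, 0, 1],
    [0, 0, -6.5, 0, 1],
    [0, 0, -6.5, 0, 1],
    [0, 0, -6.5, 0, 1]
  ]
}}

```text
time: 10.43
tool_pos: [0.6507, -0.1859, 0.19]
ee_rot: [3.137, 0.002, 1.571]
wrist_force: [0.1, 0.5, -1.1]
width: 0.0252
finger_force: 30.0
```

```bash
python3 - <<'E'
from h import *
plan(.536,.3338,.18,76.5)
E
```

```text
go (0.536, 0.3338, 0.18, 76.5) -> [20.79 -4.59  0.34] 2.25
```

Request:
{"api": "servo_tool", "payload": {
  "moves": [
    [18.5, -4, 0.3, 2.25, 1],
    [18.5, -4, 0.3, 2.25, 1],
    [18.5, -4, 0.3, 2.25, 1],
    [18.5, -4, 0.3, 2.25, 1],
    [18.5, -4, 0.3, 2.25, 1],
    [18.5, -4, 0.3, 2.25, 1],
    [18.5, -4, 0.3, 2.25, 1],
    [18.5, -4, 0.3, 2.25, 1],
    [18.5, -4, 0.3, 2.25, 1],
    [18.5, -4, 0.3, 2.25, 1]
  ]
}}

```text
time: 11.27
tool_pos: [0.5594, 0.2231, 0.1774]
ee_rot: [-3.137, 0.003, 1.335]
wrist_force: [-0.0, -0.2, -0.5]
width: 0.0252
finger_force: 30.0
```

```bash
python3 - <<'E'
from h import *
s=cam('wrist'); p=robot.get_obs()['tool_pos']
m=cv2.inRange(cv2.cvtColor(s['image'],cv2.COLOR_BGR2HSV),(8,100,120),(28,255,255))[235:285,235:290]
n,l,st,ce=cv2.connectedComponentsWithStats(m);print(st[1:,4],ce[1:]+235)
k=1+st[1:,4].argmax();off=onz(s,[ce[k]+235],p[2]+.0252)[0]-p[:2];print(p,off)
plan(.536,.3338,.0285,76.5)
E
```

```text
[188 330] [[261.2393617  254.70744681]
 [269.31515152 275.1030303 ]]
[0.55674403 0.23147364 0.17704323] [ 0.00413279 -0.01797495]
go (0.536, 0.3338, 0.0285, 76.5) -> [ 3.78 -1.68  5.97] 0.08
```

Request:
{"api": "servo_tool", "payload": {
  "moves": [
    [1.5, -1.0, 0, 0, 1],
    [2.5, -1.68, 0, 0, 1],
    [2.5, -1.68, 1, 0, 1],
    [2.5, -1.68, 1, 0, 1],
    [2.5, -1.68, 1, 0, 1],
    [2.5, -1.68, 1, 0, 1]
  ]
}}

```text
time: 11.82
tool_pos: [0.535, 0.291, 0.1543]
ee_rot: [-3.139, 0.002, 1.334]
wrist_force: [0.6, 0.4, -1.1]
width: 0.0253
finger_force: 30.0
```

```bash
python3 - <<'E'
from h import *
plan(.536-.0006,.3338-.0025,.0285,76.5)
E
```

```text
go (0.5354, 0.3313, 0.0285, 76.5) -> [ 1.58 -0.35  5.03] -0.01
```

Request:
{"api": "servo_tool", "payload": {
  "moves": [
    [1.58, -0.35, 1, 0, 1],
    [1.58, -0.35, 2, 0, 1],
    [1.58, -0.35, 3.3, 0, 1],
    [1.58, -0.35, 4.2, 0, 1],
    [1.58, -0.35, 4.6, 0, 1],
    [1.58, -0.35, 4.9, 0, 1],
    [1.58, -0.35, 5.0, 0, 1],
    [1.58, -0.35, 5.03, 0, 1],
    [1.58, -0.35, 5.03, 0, 1],
    [1.58, -0.35, 5.03, 0, 1]
  ]
}}

```text
time: 12.65
tool_pos: [0.5374, 0.3331, 0.0322]
ee_rot: [3.139, -0.002, 1.335]
wrist_force: [-0.1, -0.2, -0.8]
width: 0.0254
finger_force: 30.0
```

Request:
{"api": "servo_tool", "payload": {
  "moves": [
    [0, 0, 0, 0, 0.5],
    [0, 0, 0, 0, 0.3],
    [0, 0, 0, 0, 0.3],
    [0, 0, 0, 0, 0.3],
    [0, 0, 0, 0, 0.3],
    [0, 0, -1, 0, 0.2],
    [0, 0, -2, 0, 0],
    [0, 0, -4, 0, 0],
    [0, 0, -5, 0, 0],
    [0, 0, -5, 0, 0]
  ]
}}

```text
time: 13.48
tool_pos: [0.5399, 0.3347, 0.1651]
ee_rot: [3.129, -0.011, 1.336]
wrist_force: [0.9, 0.8, 2.0]
width: 0.0886
finger_force: 0.0
```

```bash
python3 - <<'E'
from h import *
plan(.448,.01,.2,90)
E
```

```text
go (0.448, 0.01, 0.2, 90) -> [-13.47  -0.53  -1.55] -2.25
```

Request:
{"api": "servo_tool", "payload": {
  "moves": [
    [-14.2, -0.6, -1.5, -2.25, 0],
    [-14.2, -0.6, -1.5, -2.25, 0],
    [-14.2, -0.6, -1.5, -2.25, 0],
    [-14.2, -0.6, -1.5, -2.25, 0],
    [-14.2, -0.6, -1.5, -2.25, 0],
    [-14.2, -0.6, -1.5, -2.25, 0],
    [-14.2, -0.6, -1.5, -2.25, 0],
    [-14.2, -0.6, -1.5, -2.25, 0],
    [-14.2, -0.6, -1.5, -2.25, 0],
    [-14.2, -0.6, -1.5, -2.25, 0]
  ]
}}

```text
time: 14.32
tool_pos: [0.438, -0.0128, 0.1935]
ee_rot: [3.14, 0.002, 1.565]
wrist_force: [0.4, 0.2, 0.3]
width: 0.0939
finger_force: 0.0
```

Request:
{"api": "servo_tool", "payload": {
  "moves": [
    [0, 0, 0, 0, 0],
    [0, 0, 0, 0, 0],
    [0, 0, 0, 0, 0]
  ]
}}

```text
time: 14.57
tool_pos: [0.4388, -0.008, 0.1923]
ee_rot: [-3.141, -0.0, 1.573]
wrist_force: [-0.6, -0.1, -0.0]
width: 0.0941
finger_force: 0.0
```

```bash
python3 - <<'E'
from h import *
import pickle
s=cam('wrist');cv2.imwrite("pics/w4.png",s['image']);pickle.dump(s,open("w4.pkl","wb"))
print(robot.get_obs()['tool_pos'])
E
```

```text
[ 0.4388305  -0.00786893  0.19220411]
```

View pics/w4.png

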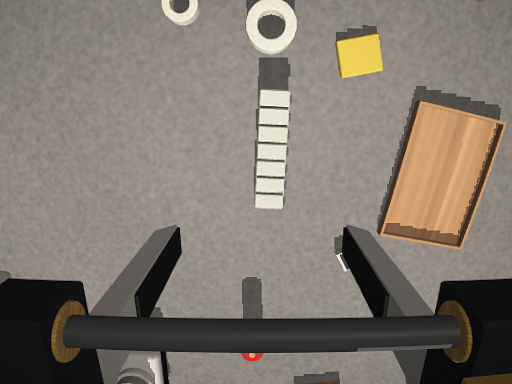

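The pillbox spans (255..291, 89..209), the wide tray (380..505, 100..248) and the large tape is at (271,24). I measure all three.

```bash
python3 - <<'E'
from h import *
import pickle
s=pickle.load(open("w4.pkl","rb"));hsv=cv2.cvtColor(s['image'],cv2.COLOR_BGR2HSV)
w=cv2.inRange(hsv,(0,0,150),(180,70,255)); q=np.zeros_like(w);q[75:225,245:300]=w[75:225,245:300]
q=cv2.morphologyEx(q,cv2.MORPH_CLOSE,np.ones((5,5),np.uint8)); r=rect(s,q,.026)[0];print('pill',r)
b=cv2.inRange(hsv,(5,75,60),(25,255,255));q=np.zeros_like(b);q[80:260,360:]=b[80:260,360:];print('wide',rect(s,q,.012))
q=np.zeros_like(w);q[:58,235:305]=w[:58,235:305]
c=max(cv2.findContours(q,0,cv2.CHAIN_APPROX_NONE)[0],key=len)[:,0];c=c[c[:,1]>2];P=onz(s,c,.024)
sol=np.linalg.lstsq(np.c_[2*P,np.ones(len(P))],(P**2).sum(1),rcond=None)[0];print('tape',sol[:2],np.sqrt(sol[2]+(sol[:2]**2).sum()))
plan(r[0]/1e3,r[1]/1e3,.013,90+r[4])
E
```

```text
pill [4.498e+02 1.470e+01 5.930e+01 1.559e+02 1.000e-01]
wide (array([640.4, -15.7, 111.5, 156.6, -10.8]), 433)
tape [0.44782539 0.13666702] 0.025158801995421937
go (np.float64(0.44980000000000003), np.float64(0.0147), 0.013, np.float64(90.1)) -> [0.9  0.45 7.17] 0.01
```

```bash
python3 - <<'E'
from h import *
import pickle
s=pickle.load(open("w4.pkl","rb"));g=cv2.cvtColor(s['image'],cv2.COLOR_BGR2GRAY)
print(g[150,240:305],g[85:100,275])
w=(g>185).astype(np.uint8)*255; q=np.zeros_like(w);q[75:225,245:300]=w[75:225,245:300]
q=cv2.morphologyEx(q,cv2.MORPH_CLOSE,np.ones((5,5),np.uint8)); r=rect(s,q,.026)[0];print('pill',r)
plan(r[0]/1e3,r[1]/1e3,.013,90+r[4])
E
```

```text
[157 156 153 152 148 148 151 152 153 153 156 156 156 153 138  79  78 138
 231 229 228 227 227 227 227 228 228 227 228 227 227 227 227 228 227 227
 227 227 227 227 227 227 227 228 229 224 160 104 128 158 154 151 149 147
 149 148 149 150 150 151 150 151 149 149 147] [ 85  87  87  81 121 152 221 229 228 227 227 227 228 228 227]
pill [448.8  16.4  29.7 123.1  -2.7]
go (np.float64(0.44880000000000003), np.float64(0.016399999999999998), 0.013, np.float64(87.3)) -> [0.97 0.41 7.17] 0.47
```

Request:
{"api": "servo_tool", "payload": {
  "moves": [
    [0.97, 0.41, 1.5, 0.47, 0],
    [0.97, 0.41, 3, 0.47, 0],
    [0.97, 0.41, 4.5, 0.47, 0],
    [0.97, 0.41, 5.8, 0.47, 0],
    [0.97, 0.41, 6.7, 0.47, 0],
    [0.97, 0.41, 7.17, 0.47, 0],
    [0.97, 0.41, 7.17, 0.47, 0],
    [0.97, 0.41, 7.17, 0.47, 0],
    [0.97, 0.41, 7.17, 0.47, 0.3],
    [0.97, 0.41, 7.17, 0.47, 0.6]
  ]
}}

```text
time: 15.45
tool_pos: [0.4504, 0.0155, 0.0149]
ee_rot: [3.138, 0.0, 1.523]
wrist_force: [-0.5, -0.3, 1.2]
width: 0.0842
finger_force: 0.0
```

Request:
{"api": "servo_tool", "payload": {
  "moves": [
    [0, 0, 0, 0, 1],
    [0, 0, 0, 0, 1],
    [0, 0, 0, 0, 1],
    [0, 0, 0, 0, 1],
    [0, 0, 0, 0, 1],
    [0, 0, 0, 0, 1],
    [0, 0, 0, 0, 1],
    [0, 0, 0, 0, 1],
    [0, 0, 0, 0, 1],
    [0, 0, 0, 0, 1]
  ]
}}

```text
time: 16.28
tool_pos: [0.4489, 0.0152, 0.0133]
ee_rot: [-3.142, 0.0, 1.522]
wrist_force: [-0.2, -0.3, -0.0]
width: 0.0315
finger_force: 30.0
```

Request:
{"api": "servo_tool", "payload": {
  "moves": [
    [0, 0, -0.7, 0, 1],
    [0, 0, -1.7, 0, 1],
    [0, 0, -2.7, 0, 1],
    [0, 0, -4, 0, 1],
    [0, 0, -5, 0, 1],
    [0, 0, -5.5, 0, 1],
    [0, 0, -5.5, 0, 1],
    [0, 0, -5.5, 0, 1]
  ]
}}

```text
time: 16.95
tool_pos: [0.4492, 0.0152, 0.151]
ee_rot: [3.14, 0.0, 1.522]
wrist_force: [-0.5, 0.5, -1.8]
width: 0.0317
finger_force: 30.0
```

```bash
python3 - <<'E'
from h import *
plan(.5255,-.3924,.15,96.5)
E
```

```text
go (0.5255, -0.3924, 0.15, 96.5) -> [-16.14   3.85   0.05] -1.55
```

Request:
{"api": "servo_tool", "payload": {
  "moves": [
    [-15, 3.6, 0.05, -1.55, 1],
    [-15, 3.6, 0.05, -1.55, 1],
    [-15, 3.6, 0.05, -1.55, 1],
    [-15, 3.6, 0.05, -1.55, 1],
    [-15, 3.6, 0.05, -1.55, 1],
    [-15, 3.6, 0.05, -1.55, 1],
    [-15, 3.6, 0.05, -1.55, 1],
    [-15, 3.6, 0.05, -1.55, 1],
    [-15, 3.6, 0.05, -1.55, 1],
    [-15, 3.6, 0.05, -1.55, 1]
  ]
}}

```text
time: 17.78
tool_pos: [0.519, -0.3682, 0.1454]
ee_rot: [-3.137, -0.002, 1.68]
wrist_force: [-0.7, 1.1, 0.1]
width: 0.0315
finger_force: 30.0
```

Request:
{"api": "servo_tool", "payload": {
  "moves": [
    [-1, 0.2, 0, 0, 1],
    [-1, 0.2, 0, 0, 1],
    [-1, 0.2, 0, 0, 1],
    [-1, 0.2, 0, 0, 1]
  ]
}}

```text
time: 18.12
tool_pos: [0.5275, -0.3869, 0.1473]
ee_rot: [-3.139, -0.003, 1.684]
wrist_force: [-0.5, 0.4, -0.3]
width: 0.0313
finger_force: 30.0
```

```bash
python3 - <<'E'
from h import *
plan(.5255,-.3930,.017,96.5)
E
```

```text
go (0.5255, -0.393, 0.017, 96.5) -> [-0.25 -0.09  5.21] -0.0
```

Request:
{"api": "servo_tool", "payload": {
  "moves": [
    [-0.25, -0.09, 1, 0, 1],
    [-0.25, -0.09, 2, 0, 1],
    [-0.25, -0.09, 3, 0, 1],
    [-0.25, -0.09, 4, 0, 1],
    [-0.25, -0.09, 4, 0, 1],
    [-0.25, -0.09, 4, 0, 1],
    [-0.25, -0.09, 4, 0, 1]
  ]
}}

```text
time: 18.7
tool_pos: [0.5274, -0.3942, 0.0513]
ee_rot: [3.14, 0.001, 1.685]
wrist_force: [-0.1, 0.3, 0.2]
width: 0.0315
finger_force: 30.0
```

```bash
python3 - <<'E'
from h import *
s=cam('wrist');cv2.imwrite("pics/w5.png",s['image'])
plan(.5255,-.3930,.017,96.5)
a=np.radians(6.5);X=np.array([np.cos(a),np.sin(a)]);Y=np.array([-X[1],X[0]])
print(proj(s,[np.r_[np.array([.5255,-.3924])+i*.032*X+j*.078*Y,.012] for i,j in((1,1),(-1,1),(1,-1),(-1,-1))]).round())
E
```

```text
go (0.5255, -0.393, 0.017, 96.5) -> [ 0.09 -0.09  1.41] 0.01
[[311.  96.]
 [209.  96.]
 [302. 310.]
 [218. 310.]]
```

View pics/w5.png

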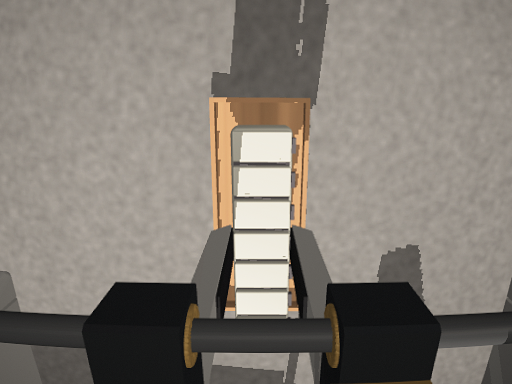

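The tray's far corners are at (211,98) and (309,98), against predicted (209,96) and (311,96), and the pillbox is centred over it. Lowering.

Request:
{"api": "servo_tool", "payload": {
  "moves": [
    [0.09, -0.09, 0.5, 0, 1],
    [0.09, -0.09, 0.9, 0, 1],
    [0.09, -0.09, 1.2, 0, 1],
    [0.09, -0.09, 1.38, 0, 1],
    [0.09, -0.09, 1.41, 0, 1],
    [0.09, -0.09, 1.41, 0, 1],
    [0.09, -0.09, 1.41, 0, 1]
  ]
}}

```text
time: 19.33
tool_pos: [0.5245, -0.3926, 0.0159]
ee_rot: [3.141, 0.001, 1.684]
wrist_force: [-2.2, 2.0, 5.8]
width: 0.0317
finger_force: 30.0
```

Request:
{"api": "servo_tool", "payload": {
  "moves": [
    [0, 0, 0, 0, 0.5],
    [0, 0, 0, 0, 0.4],
    [0, 0, 0, 0, 0.3],
    [0, 0, 0, 0, 0.3],
    [0, 0, 0, 0, 0.3],
    [0, 0, -1, 0, 0.2],
    [0, 0, -2.5, 0, 0],
    [0, 0, -4.5, 0, 0],
    [0, 0, -6, 0, 0],
    [0, 0, -7, 0, 0]
  ]
}}

```text
time: 20.17
tool_pos: [0.5249, -0.3931, 0.194]
ee_rot: [3.138, 0.004, 1.684]
wrist_force: [0.1, 0.1, 1.0]
width: 0.0928
finger_force: 0.0
```

```bash
python3 - <<'E'
from h import *
plan(.4478,.10,.19,79)
E
```

```text
go (0.4478, 0.1, 0.19, 79) -> [19.95 -0.84  0.08] 2.91
```

Request:
{"api": "servo_tool", "payload": {
  "moves": [
    [19.95, -0.84, 0.08, 2.91, 0.25],
    [19.95, -0.84, 0.08, 2.91, 0.25],
    [19.95, -0.84, 0.08, 2.91, 0.25],
    [19.95, -0.84, 0.08, 2.91, 0.25],
    [19.95, -0.84, 0.08, 2.91, 0.25],
    [19.95, -0.84, 0.08, 2.91, 0.25],
    [19.95, -0.84, 0.08, 2.91, 0.25],
    [19.95, -0.84, 0.08, 2.91, 0.25],
    [19.95, -0.84, 0.08, 2.91, 0.25],
    [19.95, -0.84, 0.08, 2.91, 0.25]
  ]
}}

```text
time: 21.0
tool_pos: [0.459, 0.0209, 0.1878]
ee_rot: [3.141, -0.0, 1.379]
wrist_force: [1.2, 1.3, 0.3]
width: 0.0703
finger_force: 0.0
```

```bash
python3 - <<'E'
from h import *
plan(.4478,.10,.19,79)
E
```

```text
go (0.4478, 0.1, 0.19, 79) -> [ 3.02 -1.04 -0.09] -0.0
```

Request:
{"api": "servo_tool", "payload": {
  "moves": [
    [1.5, -1.04, 0, 0, 0.25],
    [2.7, -1.04, 0, 0, 0.25],
    [2.7, -1.04, 0, 0, 0.25],
    [2.7, -1.04, 0, 0, 0.25],
    [2.7, -1.04, 0, 0, 0.25]
  ]
}}

```text
time: 21.42
tool_pos: [0.4471, 0.0899, 0.1876]
ee_rot: [3.141, 0.001, 1.38]
wrist_force: [-0.7, -1.2, 0.0]
width: 0.0703
finger_force: 0.0
```

```bash
python3 - <<'E'
from h import *
s=cam('wrist');cv2.imwrite("pics/w6.png",s['image'])
g=cv2.cvtColor(s['image'],cv2.COLOR_BGR2GRAY); u,v=proj(s,[[.4478,.1367,.024]])[0].astype(int); print(u,v)
w=(g>175).astype(np.uint8); q=np.zeros_like(w); q[v-42:v+43,u-42:u+43]=w[v-42:v+43,u-42:u+43]
c=max(cv2.findContours(q,0,cv2.CHAIN_APPROX_NONE)[0],key=len)[:,0]
(x,y),r=cv2.minEnclosingCircle((onz(s,c,.024)*1000).astype(np.float32)); print(x,y,r)
plan(x/1000,y/1000,.012,79)
E
```

```text
253 130
447.1847229003906 140.16180419921875 24.751230239868164
go (0.44718472290039063, 0.14016180419921875, 0.012, 79) -> [ 2.   -0.39  7.02] -0.01
```

View pics/w6.png

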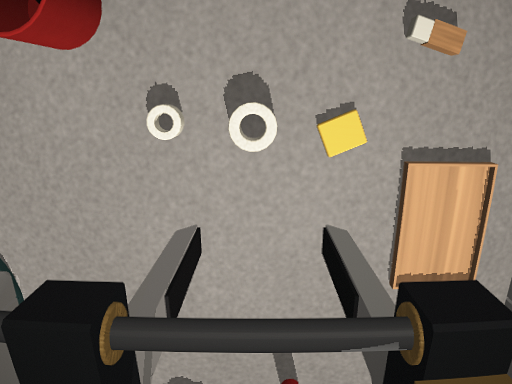

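The large tape is at (253,127) with a fitted radius of 24.8 mm (true 25), and the yellow block (left edge 318) and small roll (right edge 183) are clear of the fingers.

Request:
{"api": "servo_tool", "payload": {
  "moves": [
    [1.2, -0.39, 0.5, 0, 0.25],
    [2, -0.39, 2, 0, 0.25],
    [2, -0.39, 3.5, 0, 0.25],
    [2, -0.39, 5, 0, 0.25],
    [2, -0.39, 6.2, 0, 0.25],
    [2, -0.39, 7.02, 0, 0.25],
    [2, -0.39, 7.02, 0, 0.25],
    [2, -0.39, 7.02, 0, 0.25],
    [2, -0.39, 7.02, 0, 0.6],
    [2, -0.39, 7.02, 0, 1]
  ]
}}

```text
time: 22.3
tool_pos: [0.4491, 0.141, 0.0145]
ee_rot: [3.137, -0.001, 1.378]
wrist_force: [1.4, 0.5, 0.3]
width: 0.0605
finger_force: 0.0
```

Request:
{"api": "servo_tool", "payload": {
  "moves": [
    [0, 0, 0, 0, 1],
    [0, 0, 0, 0, 1],
    [0, 0, 0, 0, 1],
    [0, 0, 0, 0, 1],
    [0, 0, 0, 0, 1],
    [0, 0, 0, 0, 1]
  ]
}}

```text
time: 22.8
tool_pos: [0.4485, 0.1414, 0.0141]
ee_rot: [3.138, -0.001, 1.38]
wrist_force: [0.6, -1.1, 6.1]
width: 0.0491
finger_force: 30.0
```

Request:
{"api": "servo_tool", "payload": {
  "moves": [
    [0, 0, -0.7, 0, 1],
    [0, 0, -1.7, 0, 1],
    [0, 0, -2.7, 0, 1],
    [0, 0, -4, 0, 1],
    [0, 0, -5, 0, 1],
    [0, 0, -5.5, 0, 1],
    [0, 0, -5.5, 0, 1],
    [0, 0, -5.5, 0, 1]
  ]
}}

```text
time: 23.47
tool_pos: [0.4472, 0.1415, 0.1499]
ee_rot: [3.14, -0.0, 1.38]
wrist_force: [0.5, 0.7, -0.2]
width: 0.0492
finger_force: 30.0
```

```bash
python3 - <<'E'
from h import *
a=np.radians(-10.9);Y=np.array([-np.sin(a),np.cos(a)]);c=np.array([.640,-.0155])
print('tape',c-.036*Y,'eraser',c+.036*Y); plan(*(c-.036*Y),.15,79.1)
E
```

```text
tape [ 0.63319256 -0.05085051] eraser [0.64680744 0.01985051]
go (np.float64(0.6331925640523639), np.float64(-0.050850513657071966), 0.15, 79.1) -> [-6.14  8.77  0.01] -0.01
```

Request:
{"api": "servo_tool", "payload": {
  "moves": [
    [-6.14, 8.77, 0, 0, 1],
    [-6.14, 8.77, 0, 0, 1],
    [-6.14, 8.77, 0, 0, 1],
    [-6.14, 8.77, 0, 0, 1],
    [-6.14, 8.77, 0, 0, 1],
    [-6.14, 8.77, 0, 0, 1],
    [-6.14, 8.77, 0, 0, 1],
    [-6.14, 8.77, 3, 0, 1],
    [-6.14, 8.77, 3, 0, 1],
    [-6.14, 8.77, 3, 0, 1]
  ]
}}

```text
time: 24.3
tool_pos: [0.626, -0.0505, 0.0627]
ee_rot: [-3.121, 0.001, 1.378]
wrist_force: [-1.8, 0.8, -2.6]
width: 0.0492
finger_force: 30.0
```

Request:
{"api": "servo_tool", "payload": {
  "moves": [
    [0, 0, 0, 0, 1],
    [0, 0, 0, 0, 1],
    [0, 0, 0, 0, 1]
  ]
}}

```text
time: 24.55
tool_pos: [0.6345, -0.051, 0.0774]
ee_rot: [3.137, -0.0, 1.38]
wrist_force: [-0.1, -0.1, 0.0]
width: 0.0488
finger_force: 30.0
```

```bash
python3 - <<'E'
from h import *
s=cam('wrist');cv2.imwrite("pics/w7.png",s['image'])
plan(.6332,-.0509,.018,79.1)
a=np.radians(-10.9);X=np.array([np.cos(a),np.sin(a)]);Y=np.array([-X[1],X[0]])
print(proj(s,[np.r_[np.array([.640,-.0155])+i*.053*X+j*.078*Y,.012] for i,j in((1,1),(-1,1),(1,-1),(-1,-1))]).round())
E
```

```text
go (0.6332, -0.0509, 0.018, 79.1) -> [-0.01 -0.07  2.39] -0.01
[[337.  46.]
 [182.  46.]
 [326. 254.]
 [194. 254.]]
```

View pics/w7.png

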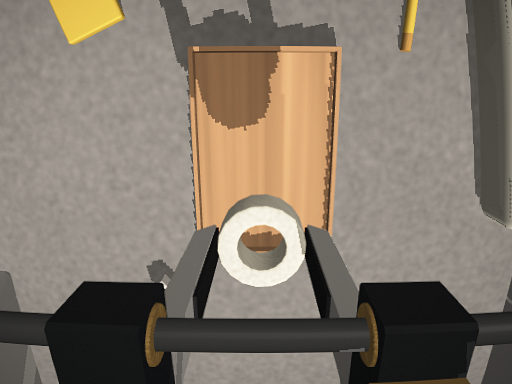

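The tray's far edge spans (188..340, 46), so it sits about 3 mm further in x than assumed; the tape is held level. I shift slightly and lower.

Request:
{"api": "servo_tool", "payload": {
  "moves": [
    [0, 0.05, 0.7, 0, 1],
    [0, 0.05, 1.4, 0, 1],
    [0, 0.05, 1.9, 0, 1],
    [0, 0.05, 2.2, 0, 1],
    [0, 0.05, 2.35, 0, 1],
    [0, 0.05, 2.4, 0, 1],
    [0, 0.05, 2.4, 0, 1],
    [0, 0.05, 2.4, 0, 1]
  ]
}}

```text
time: 25.27
tool_pos: [0.6348, -0.0513, 0.017]
ee_rot: [3.14, 0.0, 1.38]
wrist_force: [-3.3, 0.4, 6.3]
width: 0.0492
finger_force: 30.0
```

Request:
{"api": "servo_tool", "payload": {
  "moves": [
    [0, 0, 0, 0, 0.4],
    [0, 0, 0, 0, 0.3],
    [0, 0, 0, 0, 0.3],
    [0, 0, 0, 0, 0.25],
    [0, 0, 0, 0, 0.25],
    [0, 0, -1, 0, 0.2],
    [0, 0, -2.5, 0, 0.2],
    [0, 0, -4.5, 0, 0.2],
    [0, 0, -6, 0, 0.2],
    [0, 0, -6, 0, 0.2]
  ]
}}

```text
time: 26.1
tool_pos: [0.6385, -0.052, 0.1753]
ee_rot: [3.125, -0.0, 1.379]
wrist_force: [0.6, -0.3, 1.5]
width: 0.0755
finger_force: 0.0
```

```bash
python3 - <<'E'
from h import *
a=np.radians(154.7);plan(.648-.03*np.cos(a),.197-.03*np.sin(a),.17,154.7)
E
```

```text
go (np.float64(0.6751224764898234), np.float64(0.18417926409838423), 0.17, 154.7) -> [ 9.55 -0.36  0.21] -12.61
```

Request:
{"api": "servo_tool", "payload": {
  "moves": [
    [9.4, -0.4, 0, -12.6, 0.2],
    [9.4, -0.4, 0, -12.6, 0.2],
    [9.4, -0.4, 0, -12.6, 0.2],
    [9.4, -0.4, 0, -12.6, 0.2],
    [9.4, -0.4, 0, -12.6, 0.2],
    [9.4, -0.4, 0, -12.6, 0.2],
    [9.4, -0.4, 0, -12.6, 0.2],
    [9.4, -0.4, 0, -12.6, 0.2],
    [9.4, -0.4, 0, -12.6, 0.2],
    [9.4, -0.4, 0, -12.6, 0.2]
  ]
}}

```text
time: 26.93
tool_pos: [0.6691, 0.1819, 0.1639]
ee_rot: [-3.141, -0.0, 2.636]
wrist_force: [-0.1, 0.1, 0.2]
width: 0.0752
finger_force: 0.0
```

Request:
{"api": "servo_tool", "payload": {
  "moves": [
    [0, 0, 0, -0.4, 0.2],
    [0, 0, 0, -0.4, 0.2],
    [0, 0, 0, -0.4, 0.2]
  ]
}}

```text
time: 27.18
tool_pos: [0.6691, 0.1813, 0.1642]
ee_rot: [-3.141, -0.0, 2.67]
wrist_force: [-1.2, -0.1, 0.4]
width: 0.0752
finger_force: 0.0
```

```bash
python3 - <<'E'
from h import *
s=cam('wrist');cv2.imwrite("pics/w8.png",s['image']);print(robot.get_obs()['tool_pos'])
u,v=proj(s,[[.648,.197,.016]])[0].astype(int);print(u,v)
hsv=cv2.cvtColor(s['image'],cv2.COLOR_BGR2HSV);g=hsv[...,2]
m=((g>190)|(cv2.inRange(hsv,(5,75,60),(25,255,255))>0)).astype(np.uint8);q=np.zeros_like(m);k=45;q[v-k:v+k,u-k:u+k]=m[v-k:v+k,u-k:u+k]
r=rect(s,q,.016)[0];print(r)
plan(r[0]/1e3,r[1]/1e3,.007,90+r[4])
E
```

```text
[0.66914864 0.18127143 0.1643116 ]
266 153
[648.8 197.1  23.6  53.8  63.8]
go (np.float64(0.6487999999999999), np.float64(0.1971), 0.007, np.float64(153.8)) -> [1.01 0.2  6.29] -0.14
```

View pics/w8.png

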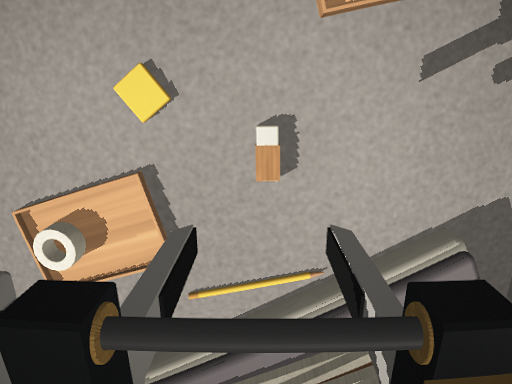

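The tape lies inside the wide tray at (58,248), and the eraser is at (267,153), measured as 23.6x53.8 mm.

Request:
{"api": "servo_tool", "payload": {
  "moves": [
    [0.94, 0.2, 1.2, -0.14, 0.2],
    [0.94, 0.2, 2.6, -0.14, 0.2],
    [0.94, 0.2, 4, -0.14, 0.2],
    [0.94, 0.2, 5.2, -0.14, 0.2],
    [0.94, 0.2, 5.9, -0.14, 0.2],
    [0.94, 0.2, 6.25, -0.14, 0.2],
    [0.94, 0.2, 6.25, -0.14, 0.2],
    [0.94, 0.2, 6.25, -0.14, 0.2],
    [0.94, 0.2, 6.25, -0.14, 0.6],
    [0.94, 0.2, 6.25, -0.14, 1]
  ]
}}

```text
time: 28.07
tool_pos: [0.6522, 0.1967, 0.0111]
ee_rot: [3.139, 0.004, 2.686]
wrist_force: [-0.1, 0.6, 0.2]
width: 0.0656
finger_force: 0.0
```

Request:
{"api": "servo_tool", "payload": {
  "moves": [
    [0, 0, 0, 0, 1],
    [0, 0, 0, 0, 1],
    [0, 0, 0, 0, 1],
    [0, 0, 0, 0, 1],
    [0, 0, 0, 0, 1],
    [0, 0, 0, 0, 1],
    [0, 0, 0, 0, 1],
    [0, 0, 0, 0, 1],
    [0, 0, 0, 0, 1]
  ]
}}

```text
time: 28.82
tool_pos: [0.6504, 0.1964, 0.0083]
ee_rot: [-3.141, -0.0, 2.686]
wrist_force: [0.3, 0.4, 0.3]
width: 0.0214
finger_force: 30.0
```

Request:
{"api": "servo_tool", "payload": {
  "moves": [
    [0, 0, 0, 0, 1],
    [0, 0, 0, 0, 1],
    [0, 0, -0.7, 0, 1],
    [0, 0, -1.7, 0, 1],
    [0, 0, -2.7, 0, 1],
    [0, 0, -4, 0, 1],
    [0, 0, -4.5, 0, 1],
    [0, 0, -4.5, 0, 1],
    [0, 0, -4.5, 0, 1]
  ]
}}

```text
time: 29.57
tool_pos: [0.6507, 0.1964, 0.1211]
ee_rot: [3.141, 0.001, 2.686]
wrist_force: [0.3, -0.2, -1.3]
width: 0.0212
finger_force: 30.0
```

```bash
python3 - <<'E'
from h import *
plan(.650,.021,.11,169.1)
E
```

```text
go (0.65, 0.021, 0.11, 169.1) -> [-3.06 -6.31  0.44] -2.53
```

Request:
{"api": "servo_tool", "payload": {
  "moves": [
    [-3.06, -6.31, 0, -2.53, 1],
    [-3.06, -6.31, 0, -2.53, 1],
    [-3.06, -6.31, 0, -2.53, 1],
    [-3.06, -6.31, 0, -2.53, 1],
    [-3.06, -6.31, 0, -2.53, 1],
    [-3.06, -6.31, 0, -2.53, 1],
    [-3.06, -6.31, 1.5, -2.53, 1],
    [-3.06, -6.31, 2, -2.53, 1],
    [-3.06, -6.31, 2, -2.53, 1],
    [-3.06, -6.31, 2, -2.53, 1]
  ]
}}

```text
time: 30.4
tool_pos: [0.648, 0.0227, 0.0683]
ee_rot: [-3.141, -0.006, 2.953]
wrist_force: [0.9, 0.2, 1.2]
width: 0.0214
finger_force: 30.0
```

Request:
{"api": "servo_tool", "payload": {
  "moves": [
    [0, 0, 0, 0, 1],
    [0, 0, 0, 0, 1],
    [0, 0, 0, 0, 1]
  ]
}}

```text
time: 30.65
tool_pos: [0.6508, 0.0216, 0.0727]
ee_rot: [3.141, 0.003, 2.952]
wrist_force: [0.6, -0.5, -0.7]
width: 0.0214
finger_force: 30.0
```

```bash
python3 - <<'E'
from h import *
s=cam('wrist');cv2.imwrite("pics/w9.png",s['image'])
plan(.650,.021,.0122,169.1)
E
```

```text
go (0.65, 0.021, 0.0122, 169.1) -> [ 0.03 -0.02  2.41] 0.0
```

View pics/w9.png

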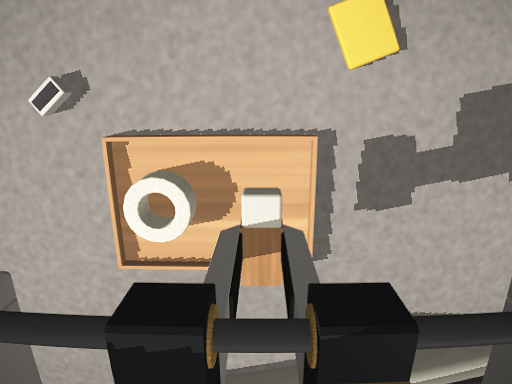

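The tape lies flat at (158,208) with its right edge at 195, and the eraser at (262,235) hangs level over the free half of the tray. Lowering, with a limited opening.

Request:
{"api": "servo_tool", "payload": {
  "moves": [
    [0, 0, 0.7, 0, 1],
    [0, 0, 1.4, 0, 1],
    [0, 0, 1.9, 0, 1],
    [0, 0, 2.2, 0, 1],
    [0, 0, 2.35, 0, 1],
    [0, 0, 2.41, 0, 1],
    [0, 0, 2.41, 0, 1],
    [0, 0, 2.41, 0, 1]
  ]
}}

```text
time: 31.37
tool_pos: [0.6505, 0.021, 0.0114]
ee_rot: [3.141, 0.002, 2.951]
wrist_force: [0.3, -0.0, -0.1]
width: 0.0215
finger_force: 30.0
```

Request:
{"api": "servo_tool", "payload": {
  "moves": [
    [0, 0, 0, 0, 0.62],
    [0, 0, 0, 0, 0.62],
    [0, 0, 0, 0, 0.62],
    [0, 0, 0, 0, 0.62],
    [0, 0, 0, 0, 0.62],
    [0, 0, -1, 0, 0.62],
    [0, 0, -2.5, 0, 0.6],
    [0, 0, -4.5, 0, 0.2],
    [0, 0, -6, 0, 0.2],
    [0, 0, -7, 0, 0.2]
  ]
}}

```text
time: 32.2
tool_pos: [0.6507, 0.021, 0.1906]
ee_rot: [3.141, 0.005, 2.951]
wrist_force: [1.6, 0.3, 0.6]
width: 0.0544
finger_force: 0.0
```

Request:
{"api": "servo_tool", "payload": {
  "moves": [
    [-4, 0, -1, 0, 0],
    [-4, 0, -1, 0, 0],
    [-4, 0, -1, 0, 0],
    [-4, 0, -1, 0, 0],
    [-4, 0, -1, 0, 0]
  ]
}}

```text
time: 32.62
tool_pos: [0.748, 0.0019, 0.209]
ee_rot: [-3.141, -0.002, 2.95]
wrist_force: [-0.3, -0.2, 0.0]
width: 0.0874
finger_force: 0.0
```

```bash
python3 - <<'E'
from h import *
s=cam('wrist')['image'];t=cam('top')['image'];d=cam('side')['image']
up=lambda i,w,h:cv2.resize(i,(w,h),interpolation=cv2.INTER_CUBIC)
v=np.vstack([np.hstack([up(t[90:210,80:240],400,300),up(t[90:210,300:460],400,300)]),np.hstack([up(d,400,300),up(s,400,300)])])
cv2.imwrite("pics/end.png",v);print(robot.get_obs()['tool_pos'])
E
```

```text
[0.74672249 0.00261048 0.21066779]
```

View pics/end.png

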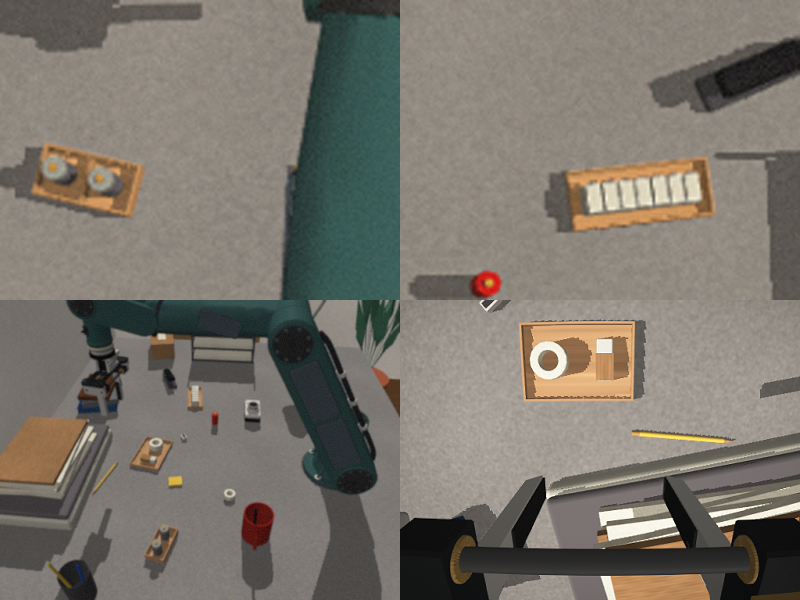

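Both cells stand one per bay, at (58,172) and (103,182). The pillbox is flat in the long tray at (643,193), and tape and eraser lie in the wide tray at (549,360) and (604,358). I hand in.

```bash
python3 -c "
from h import *
print(robot.close_job())"
```

```text
the job is handed in; nothing more can be done
None
```

I handed the job in at about 33 s of simulated time: both batteries, the pill organiser, the eraser and the large tape are in their trays, and the mug and camera were not touched; the hand-in returned no verdict.

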